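# Fit the kneading paddle on the dough kneader's splined shaft

### The job

Pick up the kneading paddle by its orange grip and fit it on the kneader's splined drive shaft: set it over the shaft, press down lightly while rocking it round until the teeth mesh, then slide it fully home and let go. Never force it, for hard pressing chips the teeth, and leave the jam jar, the calculator and the bell where they are.

Things in the scene. Friction and masses are not known exactly. Their poses are not given: they have to be found in the camera images.
- paddle: kneading paddle, 136 x 62 x 100 mm, 0.2 to 0.42 kg, loose, standing upright on the counter. Origin: centre of its underside, in the mouth of the bore; z up along the bore. Round grey hub 62 mm wide, 56 mm high, with the orange grip block on top; two flat grey blades along +x and -x, out to 68 mm from the axis, 10 to 32 mm above the origin.
- paddle_grip (a point): where to grasp, on the paddle's axis 82 mm above its origin, inside the orange grip block: 40 mm long in the paddle's x, 24 mm wide in its y (grasp it across y), from 56 to 100 mm above the origin.
- bore_teeth (a point): on the paddle's axis at the lower ends of the bore's teeth, 3 mm above its origin. The bore is open below, 48 mm deep, 51 mm wide. 6 inward teeth 60 degrees apart, one on the paddle's +y axis, each 8.8 mm wide, tips 18.7 mm from the axis, 22 mm tall, with square ends.
- motor_base: the dough kneader's motor base, fixed, bowl taken off: white box 170 x 170 x 55 mm with a round steel boss on top (72 mm wide, its top 61 mm above the origin) from which the upright splined steel shaft rises. Origin: centre of its underside, under the shaft's axis; z up. Three 5 mm high bowl lugs stand on it 70 mm from the axis; a knob and a green lamp on its -x side.
- shaft_seat (a point): on the shaft's axis at the boss's top; the paddle's origin lies here when fully home. Meshed, it has some 3 degrees of play either way and slides down freely under a light push. Pressing paddle and kneader together with more than 40 N before they mesh (80 N once home) chips the teeth; 5 to 10 N is enough to feel for the mesh.
- shaft_teeth (a point): on the shaft's axis at the upper ends of its teeth, 24 mm above shaft_seat. 6 teeth, 9.2 mm wide, 18 to 24 mm from the axis, square ends, stopped at an unknown angle (not in step with the base), held by the gearbox (0.4 N m). Above: plain pilot 18 mm in radius for 6 mm, then a 14 mm cone to 9 mm radius. Teeth end on end, the paddle stops 21 mm short of home.
- jam_jar: loose jam jar, 62 mm in diameter, 85 mm high, origin at the centre of its underside; leave it alone.
- calculator: loose grey desk calculator, 138 x 92 x 20 mm, origin at the centre of its underside; leave it alone.
- bell: loose counter bell, 83 mm in diameter, 62 mm high, origin at the centre of its underside; leave it alone.
Mind the look-alikes: they are no part of the job. Leave any purple or yellow look-alike of the paddle alone.

How it is judged:
By the outcome, as a careful person would: the job done as asked, in the order asked, and still so for the second after the job is handed in, with the robot touching nothing.
It also fails if it takes over 66 s, if anything falls off the work surface, if the arm or the gripper's body presses on something with over 40 N, if the wrist force passes 120 N, or if a joint passes its speed limit or range.

### The arm

A 6-joint arm with a two-finger parallel gripper is mounted at the origin on a cart in front of the work surface, level with it; the furniture and walls round the work are solid. World frame = base frame: x ahead of the robot, y to its left, z up, the work surface at z = 0. Lengths are in mm, angles in rad, forces in N, time in s.
With the tool pointing down it reaches from about 275 to 750 mm from the base axis. Payload 10.2 kg.
Tool frame: the origin (TCP) lies midway between the tips of the shut fingers; the grasp point (between the pads) lies 19 mm behind it; y points along the fingers, z is the direction in which the jaws open and shut, and the axes are right-handed (so a half turn about y gives the same grasp; the last joint's range is limited). The gripper opens to 85 mm and grips with 20 to 120 N. Pads are 22 mm wide; open, the fingers measure 114 mm over their backs; the gripper's body (76 mm by 85 mm) begins 54 mm behind the grasp point. The pads swing forward as they close: fully open they stand 13 mm farther back than shut.
Start: joints at [0.977, 0.313, 1.498, -0, 1.331, -0.223], TCP at [190.252, 489.321, 194.594] pointing down, gripper open.
Joint ranges: [-2.94, 2.94], [-0.97, 2.17], [0.19, 2.56], [-1.23, 4.37], [0.02, 3.11], [-2.88, 2.88]. Speed limits (rad/s): [2.39, 2.39, 3.01, 3.14, 3.14, 3.14].

### API

Orientations are given as a unit quaternion [w, x, y, z].
In Python, from rig import ctrl gives the robot as it stands.
- The arm moves only by the shell command python3 -m inch 'ROWS' [OPENING] [FORCE]. ROWS is JSON, one flat list of numbers, 6 for each row, row after row: the shift along the tool's x, y, z in cm, then the turn, a rotation vector about the tool's x, y, z in rad. A call has 1 to 8 rows; each row is the pose to reach, as a shift and turn from the pose commanded when the call began, along the tool's axes at that moment; what a row does not reach only later rows make up. A row lasts 1/12 s, in which the tool goes at most 41.7 mm and 7.16 degrees, less where a joint would pass 70% of its speed; a pose out of reach is approached as far as the arm can. A call with a gripper value outside its range is refused whole. OPENING is the gripper command: -1 is fully open, 1 is shut, values between are in proportion, set as the call begins (- or left out, the last holds). The fingers move at their own pace and stop on an object; FORCE is the grip in N (left out, the last holds). Time passes only in rows, so rows that repeat a pose let the fingers close. It gives the time, the measured TCP pose, the force and the opening at its end, in the units of the state.
- ctrl.sense(): the state, without advancing time (a new reading comes with each control period).
- ctrl.capture(name): name is "scene" or "top"; returns the picture (384x512x3 uint8, red, green, blue); there is no depth.
- ctrl.get_calibration(name): a dict with "fx", "fy", "cx", "cy" (pixels), "world_to_cam" (4x4, takes a point from world to camera coordinates). Camera axes: x right, y down, z forward; pixel columns grow to the right and rows downward; lengths in mm; the calibration is good to about 2 mm. A picture is of the moment at which its call begins. get_calibration takes no time and is no camera call.
- ctrl.finish_job(): hands the job in, once; it reports no verdict.
Trained networks look in the newest picture that a camera, given by its name, has taken for a name from the list of things; names that differ only in an ending like _2 or _b are one class to them, and where a whole thing is asked for, a point or a joint stands for the part that bears it (a point fixed in the world has none). Each returns a list of dicts, best first, with "score" (0 to 1); they miss things now and then, are a little off and sometimes report something else, mostly with a low value. They report only what shows in the picture. A call takes as long as a camera call. They do not tell look-alikes from the thing itself.
- ctrl.search_frame(thing, camera): "uv" ([column, row] in pixels, amid what is visible of it).
The state is a dict: "time_s": time; "joints": joint angles; "dq": joint speeds; "tau": joint torques, N m; "eef_pos": TCP position; "ee_rot": TCP orientation; "force": force on the tool from outside, world axes, zero at the start; "wrist_torque": the same for the moment, N m; "grip_width": opening from 0.0 (shut) to 1.0 (fully open).
Only numpy, scipy, OpenCV 4.12 (cv2) and the standard library are available. Lean on these libraries where they do the work, as an engineer would, in place of code of your own. Each camera call takes 0.05 s, during which the arm holds its last target.

## Working session

There is one attempt and no reset: what is moved stays moved. The work goes in short steps, Python scripts to look and compute and a shell command to move; the robot and the scene stay as the last step left them, time stands still between calls to the robot, and variables do not carry over. Pictures are saved under pics/ and viewed, and the job is handed in when it is done.

```bash
mkdir -p pics; ls
cat > h.py <<'E'
import numpy as np, cv2
from rig import ctrl
def save(img,n): cv2.imwrite('pics/'+n,cv2.cvtColor(np.asarray(img),cv2.COLOR_RGB2BGR))
def cal(c):
    k=ctrl.get_calibration(c); return k, np.array(k["world_to_cam"])
def proj(c,P):
    k,M=cal(c); P=np.atleast_2d(np.array(P,float)); q=P@M[:3,:3].T+M[:3,3]
    return np.c_[k["fx"]*q[:,0]/q[:,2]+k["cx"],k["fy"]*q[:,1]/q[:,2]+k["cy"]]
def back(c,uv,z):
    k,M=cal(c); R=M[:3,:3];o=-R.T@M[:3,3]
    d=R.T@np.array([(uv[0]-k["cx"])/k["fx"],(uv[1]-k["cy"])/k["fy"],1])
    return o+d*(z-o[2])/d[2]
E
python3 - <<'E'
from h import *
for c in ("scene","top"):
    im=ctrl.capture(c); save(im,c+"0.png"); k,M=cal(c); print(c,k["fx"],k["cx"],k["cy"],(-M[:3,:3].T@M[:3,3]).round())
    for t in ("paddle","motor_base"):
        print(t,[(np.round(d["uv"]).tolist(),round(d["score"],2)) for d in ctrl.search_frame(t,c)])
s=ctrl.sense(); print(s)
E
```

```text
pics
scene 470.1058451298688 259.97881579091654 191.55275162647413 [-309. -436.  883.]
paddle [([294.0, 214.0], 0.73), ([275.0, 256.0], 0.73), ([359.0, 214.0], 0.71)]
motor_base [([206.0, 188.0], 0.84)]
top 418.09761057480887 248.73544699823603 191.60029910957908 [ 465.   49. 1306.]
paddle [([283.0, 182.0], 0.98), ([288.0, 242.0], 0.98)]
motor_base [([192.0, 186.0], 0.7)]
{'time_s': 0.3, 'joints': array([ 9.76605270e-01,  3.13066987e-01,  1.49790397e+00, -2.55232672e-05,
        1.33102064e+00, -2.23420022e-01]), 'dq': array([-0.00069883, -0.00144724, -0.00105692, -0.00011793, -0.00214011,
       -0.00150507]), 'tau': array([-9.24418600e-04, -4.11767542e+01, -2.59563786e+01, -1.23400509e-04,
        2.01574490e-03,  9.85199250e-06]), 'eef_pos': array([190.20332176, 489.24015577, 194.43184115]), 'ee_rot': array([-0.69485816,  0.69512398, -0.1303837 ,  0.13028765]), 'force': array([0.60293652, 0.26179531, 0.29077437]), 'wrist_torque': array([ 0.04141628,  0.01182332, -0.00230621]), 'grip_width': 1.0001269474359917}
```

View pics/scene0.png

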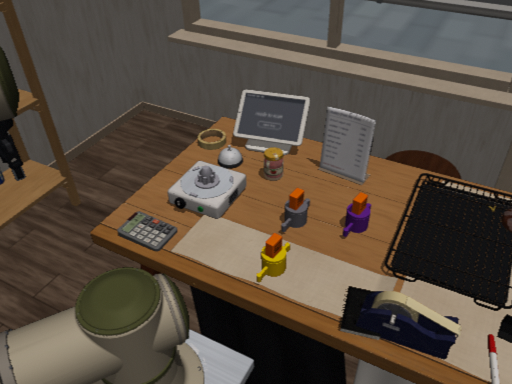

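View pics/top0.png

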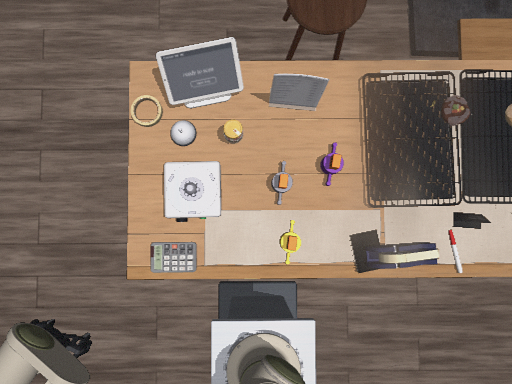

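The top view shows three paddles: grey with an orange grip at (283,182), purple at (333,161) and yellow at (291,242). The motor base is at (192,188), the bell at (183,132), the jar at (233,131) and the calculator at (173,257). In the scene view the grey paddle is at (296,208), the purple one at (358,214) and the yellow one at (274,256). I choose the grey one by the description and will check it in a crop.

Run:
```python
from h import *
print(proj("top",[[0,0,0],[190,489,194]]))
t=cv2.imread('pics/top0.png'); s=cv2.imread('pics/scene0.png')
def crop(im,u,v,r,f): return cv2.resize(im[v-r:v+r,u-r:u+r],None,fx=f,fy=f,interpolation=cv2.INTER_CUBIC)
a=np.hstack([crop(t,283,182,25,8),crop(s,297,210,25,8)]); cv2.imwrite('pics/c1.png',a)
b=np.hstack([crop(t,192,188,32,6.25),crop(s,207,186,40,5)]); cv2.imwrite('pics/c2.png',b)
```

```text
[[263.46744432 370.3977071 ]
 [ 78.40155951 324.41219086]]
```

View pics/c1.png

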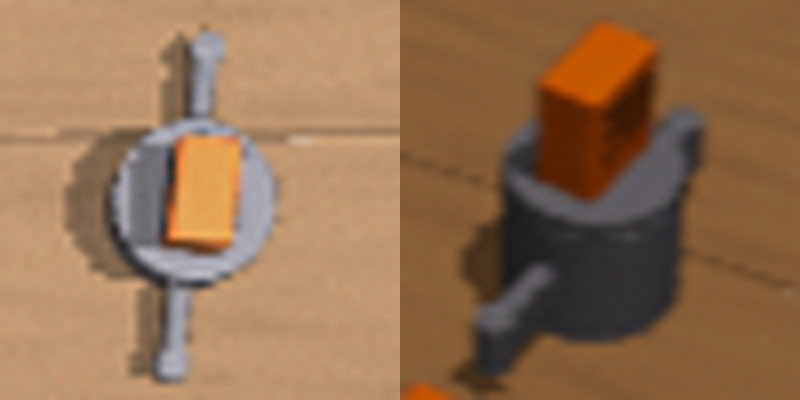

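View pics/c2.png

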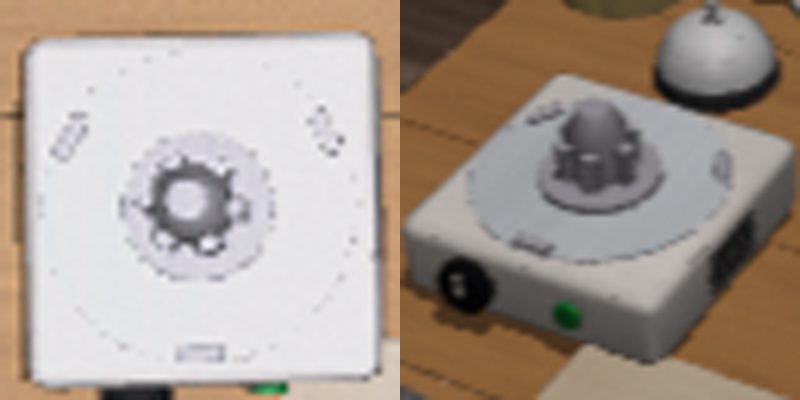

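Run:
```python
from h import *
import itertools
t=cv2.imread('pics/top0.png'); 
# paddle: orange top face; lit pixels
hsv=cv2.cvtColor(t,cv2.COLOR_BGR2HSV)
m=cv2.inRange(hsv,(5,140,150),(20,255,255)); n,l,st,ce=cv2.connectedComponentsWithStats(m)
for i in range(1,n):
    if st[i,4]>20 and abs(ce[i][0]-283)<8: 
        print(st[i],ce[i]); print(back("top",ce[i],100)); pts=np.argwhere(l==i)[:,::-1].astype(np.float32); print(cv2.minAreaRect(pts))
# blade tips from crop px: (205,45)/8 & (170,360)/8
for p in ((206,42),(169,370)):
    print('tip',back("top",(283-25+p[0]/8-.5,182-25+p[1]/8-.5),32)[:2])
# base box top white
m=cv2.inRange(hsv,(0,0,170),(180,40,255)); m[:150]=0;m[225:]=0;m[:,:150]=0;m[:,235:]=0
m=cv2.morphologyEx(m,cv2.MORPH_CLOSE,np.ones((9,9)))
n,l,st,ce=cv2.connectedComponentsWithStats(m); i=1+st[1:,4].argmax(); print(st[i],ce[i])
r=cv2.minAreaRect(np.argwhere(l==i)[:,::-1].astype(np.float32)); print(r)
W=np.array([back("top",c,55)[:2] for c in cv2.boxPoints(r)]); print(W.round(1),W.mean(0),np.linalg.norm(np.diff(W,axis=0),axis=1))
```

```text
[279 174   9  14 105] [283.23809524 180.23809524]
[572.67446462 -57.94771876 100.        ]
((283.2231140136719, 180.21539306640625), (7.690153121948242, 13.271717071533203), 7.125016689300537)
tip [635.66742154 -64.67269359]
tip [509.92165646 -49.15053259]
[ 164  161   71   64 3402] [194.86213992 191.77542622]
((199.0, 192.5), (63.0, 70.0), 90.0)
[[636.8 296.3]
 [635.7  85.7]
 [446.5  86.5]
 [447.8 295.1]] [541.67531739 190.88496255] [210.55274389 189.16420339 208.58748071]
```

Run:
```python
from h import *
c=np.array([(26,37),(376,35),(380,378),(33,382)])/6.25-.5+[160,156]
W=np.array([back("top",p,55)[:2] for p in c]); print(W.round(1),W.mean(0),np.linalg.norm(np.diff(W,axis=0),axis=1))
e=W[1]-W[0]; print(np.degrees(np.arctan2(e[1],e[0])))
# boss circle center in crop (199,206), z 61 ; cone top (187,198) z=105
print(back("top",np.array((199,206))/6.25-.5+[160,156],61),back("top",np.array((187,199))/6.25-.5+[160,156],105))
o=W.mean(0); px,py,yaw=572.7,-57.4,-0.123
a=np.linspace(0,2*np.pi,200)
circ=lambda x,y,z,r:np.c_[x+r*np.cos(a),y+r*np.sin(a),0*a+z]
R=np.array([[np.cos(yaw),-np.sin(yaw)],[np.sin(yaw),np.cos(yaw)]])
def rect(lx,ly,z): 
    q=np.array([(-lx,-ly),(lx,-ly),(lx,ly),(-lx,ly),(-lx,-ly)])@R.T+[px,py]; return np.c_[q,np.full(5,z)]
for c,ctrs in (("top",[(283,182,25),(192,188,32)]),("scene",[(297,210,25),(207,186,40)])):
    im=cv2.imread(f'pics/{c}0.png'); out=[]
    for i,(u,v,r) in enumerate(ctrs):
        f=400/(2*r); b=cv2.resize(im[v-r:v+r,u-r:u+r],(400,400),interpolation=cv2.INTER_CUBIC)
        L=[circ(px,py,56,31),rect(20,12,100),rect(68,4,32),circ(px,py,0,31)] if i==0 else [circ(*o,61,36),circ(*o,85,24),circ(*o,105,9),np.c_[np.vstack([W,W[:1]]),np.full(5,55)]]
        for P in L:
            q=((proj(c,P)-[u-r,v-r]+.5)*f); cv2.polylines(b,[np.int32(q*16)],False,(0,255,0) if P is L[0] else (255,0,255) if P is L[1] else (0,0,255),1,cv2.LINE_AA,4)
        out.append(b)
    cv2.imwrite(f'pics/ov_{c}.png',np.hstack(out))
```

```text
[[635.5 297.3]
 [635.6 128.9]
 [470.6 127.3]
 [469.7 292.9]] [552.85929504 211.58639865] [168.39789401 164.9656141  165.59533251]
-89.9758202955555
[553.07128137 213.10343676  61.        ] [553.22668088 212.84548122 105.        ]
```

View pics/ov_top.png

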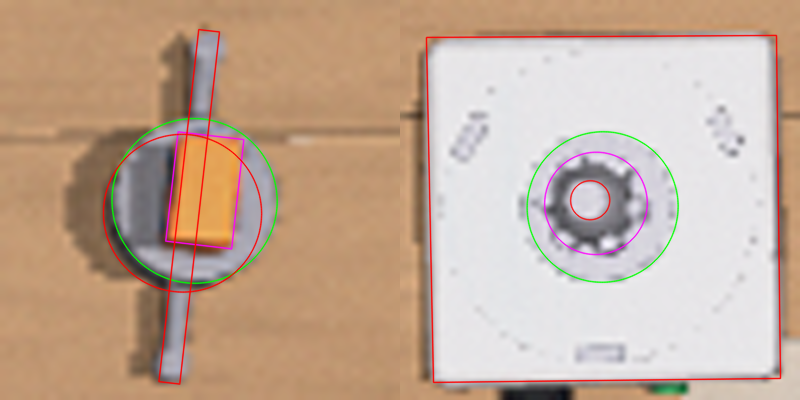

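View pics/ov_scene.png

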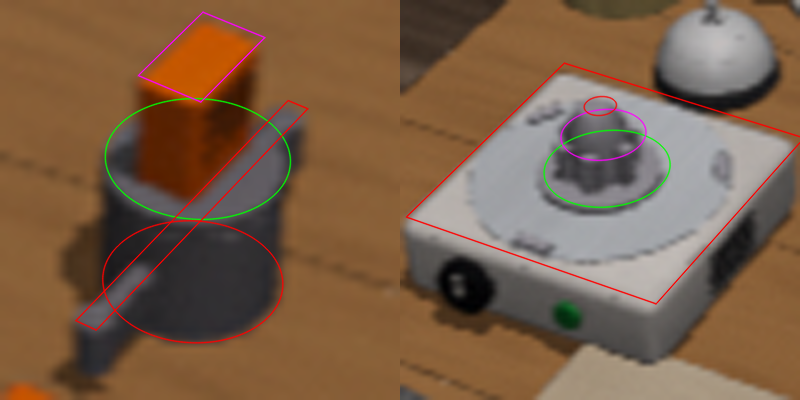

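Run:
```python
from h import *
o=np.array([553.1,212.6]); im=[cv2.imread(f'pics/{c}0.png') for c in ("top","scene")]
out=[]
for c,I in zip(("top","scene"),im):
    rows=[]
    for z,rr in ((85,np.linspace(26,15,34)),):
        a=np.radians(np.arange(0,360,1.0)); 
        A,Rr=np.meshgrid(a,rr); P=np.c_[(o[0]+Rr*np.cos(A)).ravel(),(o[1]+Rr*np.sin(A)).ravel(),np.full(A.size,z)]
        q=proj(c,P).astype(np.float32).reshape(*A.shape,2)
        if c=="scene": q[...,1]+=1.1
        rows.append(cv2.remap(I,q[...,0],q[...,1],cv2.INTER_LINEAR))
    b=cv2.resize(np.vstack(rows),(720,170),interpolation=cv2.INTER_CUBIC)
    for k in range(0,360,30): cv2.putText(b,str(k),(k*2,12),0,.35,(0,0,255))
    out.append(b)
    u,v=proj(c,[[*o,85]])[0].round().astype(int)
    d=cv2.resize(I[v-15:v+15,u-15:u+15],(360,360),interpolation=cv2.INTER_CUBIC); out.append(d)
b=np.vstack([out[0],out[2]]); cv2.imwrite('pics/pol.png',np.vstack([b,np.hstack([out[1],out[3]])[:260*1+100]])[:700])
cv2.imwrite('pics/pol.png',np.vstack([cv2.resize(b,(720,240)),np.hstack([out[1],out[3]])]))
```

```text
(no output)
```

View pics/pol.png

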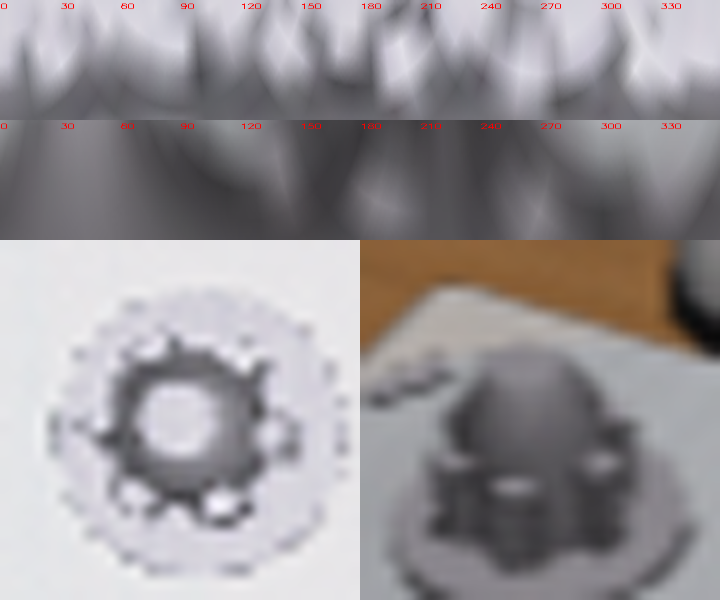

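Run:
```python
from h import *
o=np.array([553.1,212.6])
for c,pts,s in (("top",[(225,500),(130,490),(277,432),(150,352),(243,352)],0),("scene",[(155,485-240),(243,462-240),(97,460-240)],1)):
    u,v=proj(c,[[*o,85]])[0].round().astype(int)
    for x,y in pts:
        if c=="top": y-=240
        w=back(c,(u-15+x/12-.5,v-15+y/12-.5-(1.1 if s else 0)),85)[:2]-o
        a=np.degrees(np.arctan2(w[1],w[0])); print(c,w.round(1),np.hypot(*w).round(1),round(a%360,1),round(a%60,1))
```

```text
top [-18.5  -8.3] 20.2 204.1 24.1
top [-15.9  14.9] 21.8 136.9 16.9
top [ -1.9 -20.9] 21.0 264.7 24.7
top [17.8 10.1] 20.5 29.6 29.6
top [ 17.7 -12.6] 21.7 324.5 24.5
scene [-17.5  -3.3] 17.8 190.6 10.6
scene [ -0.6 -16.9] 16.9 267.9 27.9
scene [-15.5  14.3] 21.1 137.3 17.3
```

```bash
cat >> h.py <<'E'
from scipy.spatial.transform import Rotation as Ro
def Rq(q): return Ro.from_quat([q[1],q[2],q[3],q[0]])
def st(s=None):
    s=s or ctrl.sense(); R=Rq(s["ee_rot"]).as_matrix(); z=R[:,2]
    print("t",round(s["time_s"],2),"tcp",s["eef_pos"].round(1),"jawaz",round(np.degrees(np.arctan2(z[1],z[0])),2),"down",R[:,1].round(3),"F",s["force"].round(1),"T",s["wrist_torque"].round(2),"g",round(s["grip_width"],3),"j",s["joints"].round(2)); return s,R
def goto(xyz,jaw):
    s,R=st(); d=np.array(xyz)-s["eef_pos"]; a=np.radians(jaw)
    z=np.array([np.cos(a),np.sin(a),0]); y=np.array([0,0,-1.]); Rt=np.c_[np.cross(y,z),y,z]
    print("shift cm",(R.T@d/10).round(2),"rotvec",Ro.from_matrix(R.T@Rt).as_rotvec().round(4))
E
python3 - <<'E'
from h import *
goto([572.7,-57.6,160],83)
goto([572.7,-57.6,160],-97)
goto([572.7,-57.6,63],83)
E
```

```text
t 0.3 tcp [190.2 489.2 194.4] jawaz 68.76 down [-0. -0. -1.] F [0.6 0.3 0.3] T [ 0.04  0.01 -0.  ] g 1.0 j [ 0.98  0.31  1.5  -0.    1.33 -0.22]
shift cm [ 55.46   3.45 -37.11] rotvec [ 4.000e-04 -2.486e-01 -1.000e-04]
t 0.3 tcp [190.2 489.2 194.4] jawaz 68.76 down [-0. -0. -1.] F [0.6 0.3 0.3] T [ 0.04  0.01 -0.  ] g 1.0 j [ 0.98  0.31  1.5  -0.    1.33 -0.22]
shift cm [ 55.46   3.45 -37.11] rotvec [2.000e-04 2.893e+00 6.000e-04]
t 0.3 tcp [190.2 489.2 194.4] jawaz 68.76 down [-0. -0. -1.] F [0.6 0.3 0.3] T [ 0.04  0.01 -0.  ] g 1.0 j [ 0.98  0.31  1.5  -0.    1.33 -0.22]
shift cm [ 55.47  13.15 -37.1 ] rotvec [ 4.000e-04 -2.486e-01 -1.000e-04]
```

```bash
python3 -m inch '[1,0,-0.7,0,-0.03,0, 4,0,-2.7,0,-0.06,0, 7.5,0,-5,0,-0.09,0, 11,0,-7.3,0,-0.12,0, 14.5,0,-9.7,0,-0.15,0, 18,0,-12,0,-0.18,0, 21.4,0,-14.3,0,-0.21,0, 24.8,0,-16.6,0,-0.2486,0]' -1 60; python3 -m inch '[3.3,0.4,-2.2,0,0,0, 6.6,0.8,-4.4,0,0,0, 10,1.2,-6.7,0,0,0, 13.3,1.6,-8.9,0,0,0, 16.6,2,-11.1,0,0,0, 20,2.4,-13.4,0,0,0, 23,2.7,-15.4,0,0,0, 25,3,-16.8,0,0,0]'; python3 -c "
from h import *
goto([572.7,-57.6,130],83)"
```

```text
time_s: 0.97
eef_pos: [361.8, 243.1, 194.8]
ee_rot: [0.706, -0.706, 0.042, -0.043]
force: [-0.0, 1.1, 0.2]
grip_width: 0.995
time_s: 1.63
eef_pos: [590.6, 45.1, 163.9]
ee_rot: [-0.706, 0.706, -0.044, 0.044]
force: [-0.1, -0.3, 0.0]
grip_width: 1.004
t 1.63 tcp [590.6  45.1 163.9] jawaz 82.9 down [-0. -0. -1.] F [-0.1 -0.3  0. ] T [-0.02  0.01  0.03] g 1.004 j [-0.12  0.48  1.33 -0.    1.33 -1.57]
shift cm [ -0.51   3.39 -10.41] rotvec [ 0.0003 -0.0018 -0.0001]
```

```bash
python3 -m inch '[-0.15,0.8,-2.5,0,0,0, -0.3,1.6,-5.2,0,0,0, -0.4,2.2,-8,0,0,0, -0.5,2.4,-10,0,0,0, -0.51,2.4,-10.41,0,0,0, -0.51,2.4,-10.41,0,0,0, -0.51,2.4,-10.41,0,0,0]'; python3 -c "
from h import *
for c in ('top','scene'): save(ctrl.capture(c),c+'1.png')
goto([572.7,-57.6,63],83)
t=cv2.imread('pics/top1.png'); s=cv2.imread('pics/scene1.png')
def crop(im,u,v,r,f): return cv2.resize(im[v-r:v+r,u-r:u+r],None,fx=f,fy=f,interpolation=cv2.INTER_CUBIC)
cv2.imwrite('pics/c3.png',np.hstack([crop(t,283,182,40,5),crop(s,297,200,40,5)]))
"
```

```text
time_s: 2.22
eef_pos: [571.2, -54.4, 140.8]
ee_rot: [0.706, -0.706, 0.043, -0.043]
force: [-0.5, 0.4, 0.7]
grip_width: 0.996
t 2.32 tcp [571.3 -53.9 140.9] jawaz 83.07 down [ 0.001  0.    -1.   ] F [ 1.1  0.3 -0.1] T [-0.04  0.03 -0.01] g 0.997 j [-0.3   0.46  1.42  0.    1.25 -1.75]
shift cm [ 0.18  7.79 -0.35] rotvec [-0.0001  0.0013  0.0005]
```

View pics/c3.png

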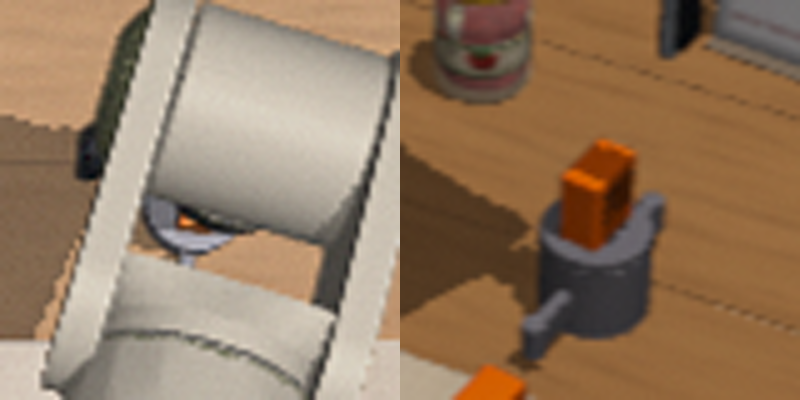

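```bash
python3 -m inch '[0.18,0.8,-0.35,0,0,0, 0.18,2.2,-0.35,0,0,0, 0.18,3.2,-0.35,0,0,0, 0.18,3.8,-0.35,0,0,0, 0.18,3.8,-0.35,0,0,0]'; python3 -c "
from h import *
save(ctrl.capture('scene'),'scene2.png')
goto([572.7,-57.6,63],83)
s=cv2.imread('pics/scene2.png')
def crop(im,u,v,r,f): return cv2.resize(im[v-r:v+r,u-r:u+r],None,fx=f,fy=f,interpolation=cv2.INTER_CUBIC)
cv2.imwrite('pics/c4.png',crop(s,297,190,50,6))
"
```

```text
time_s: 2.73
eef_pos: [571.7, -58.3, 101.0]
ee_rot: [0.706, -0.706, 0.044, -0.042]
force: [0.1, 0.4, 0.7]
grip_width: 1.0
t 2.78 tcp [572.2 -58.5 102. ] jawaz 83.01 down [-0.001  0.    -1.   ] F [ 0.4 -0.8 -0. ] T [ 0.08 -0.01 -0.04] g 1.002 j [-0.31  0.51  1.47 -0.    1.17 -1.75]
shift cm [0.05 3.9  0.09] rotvec [-0.0002  0.0003 -0.0013]
```

View pics/c4.png

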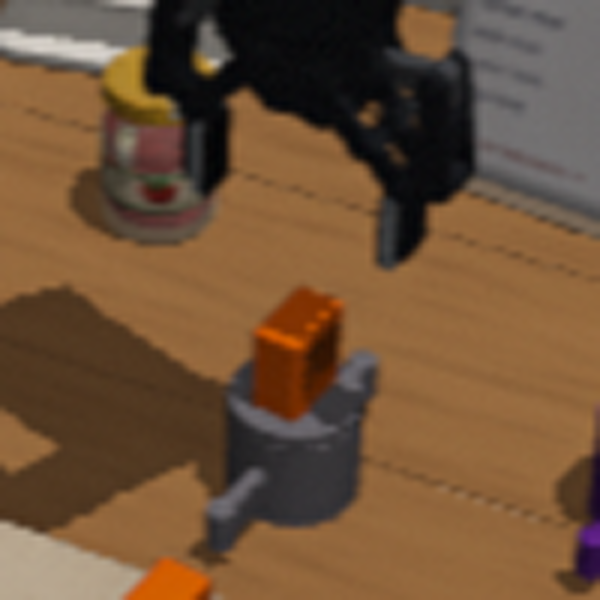

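The scene crop shows the open fingers, tips near (205,195) and (400,265), straddling the orange grip whose top is at (300,315). They are centred above the right paddle, so I descend.

```bash
python3 -m inch '[0.05,0.8,0,0,0,0, 0.05,1.8,0.05,0,0,0, 0.05,2.8,0.05,0,0,0, 0.05,3.5,0.05,0,0,0, 0.05,3.8,0.05,0,0,0, 0.05,3.8,0.05,0,0,0, 0.05,3.8,0.05,0,0,0]'; python3 -c "
from h import *
goto([572.7,-57.6,63],83)"
```

```text
time_s: 3.37
eef_pos: [573.1, -58.3, 64.6]
ee_rot: [-0.706, 0.706, -0.043, 0.043]
force: [0.0, 0.6, -0.0]
grip_width: 0.999
t 3.37 tcp [573.1 -58.3  64.6] jawaz 83.0 down [ 0. -0. -1.] F [ 0.   0.6 -0. ] T [-0.01 -0.01 -0.  ] g 0.999 j [-0.3   0.55  1.5  -0.    1.09 -1.75]
shift cm [-0.04  0.16  0.07] rotvec [ 0.     -0.0001  0.0001]
```

```bash
python3 -m inch '[0,0.1,0.05,0,0,0, 0,0.1,0.05,0,0,0, 0,0.1,0.05,0,0,0, 0,0.1,0.05,0,0,0, 0,0.1,0.05,0,0,0, 0,0.1,0.05,0,0,0, 0,0.1,0.05,0,0,0, 0,0.1,0.05,0,0,0]' 1 80;python3 -c "
from h import *
st()"; python3 -m inch '[0,0,0,0,0,0, 0,0,0,0,0,0, 0,0,0,0,0,0, 0,0,0,0,0,0]';python3 -c "
from h import *
st()"
```

```text
time_s: 4.03
eef_pos: [573.0, -57.8, 63.6]
ee_rot: [-0.706, 0.706, -0.043, 0.043]
force: [0.6, -0.0, -0.1]
grip_width: 0.003
t 4.03 tcp [573.  -57.8  63.6] jawaz 83.0 down [ 0. -0. -1.] F [ 0.6 -0.  -0.1] T [-0.05 -0.01  0.03] g 0.003 j [-0.3   0.55  1.5  -0.    1.09 -1.75]
time_s: 4.37
eef_pos: [573.0, -57.8, 63.6]
ee_rot: [-0.706, 0.706, -0.043, 0.043]
force: [-0.2, -0.0, -0.4]
grip_width: 0.0
t 4.37 tcp [573.  -57.8  63.6] jawaz 83.0 down [-0. -0. -1.] F [-0.2 -0.  -0.4] T [ 0.04 -0.01 -0.04] g 0.0 j [-0.3   0.55  1.5  -0.    1.09 -1.75]
```

The gripper shut completely (opening 0.0), so it is not holding anything. I'll look before moving again.

```bash
python3 -c "
from h import *
save(ctrl.capture('scene'),'scene3.png');save(ctrl.capture('top'),'top3.png')
s=cv2.imread('pics/scene3.png');t=cv2.imread('pics/top3.png')
def crop(im,u,v,r,f): return cv2.resize(im[v-r:v+r,u-r:u+r],None,fx=f,fy=f,interpolation=cv2.INTER_CUBIC)
print(proj('scene',[[573,-57.8,63.6],[573,-57.8,100]]))
cv2.imwrite('pics/c5.png',np.hstack([crop(s,297,190,50,4),crop(t,283,182,50,4)]))
"
```

```text
[[296.43174253 202.00419826]
 [296.86996725 191.47417243]]
```

View pics/c5.png

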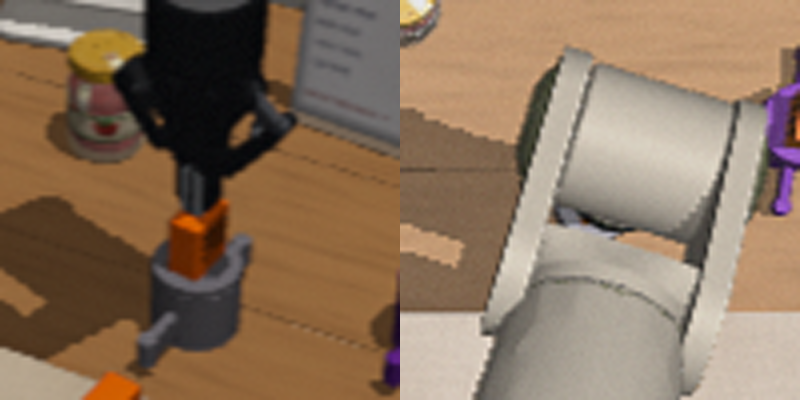

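View pics/scene3.png

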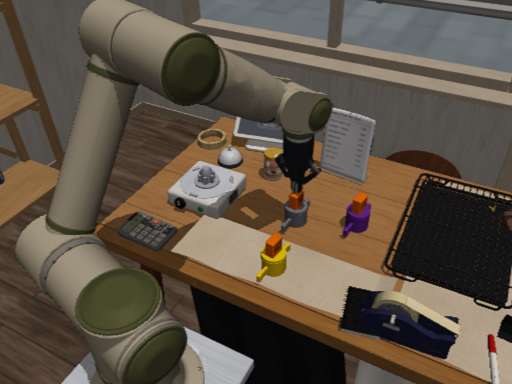

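```bash
python3 -c "
from h import *
t=cv2.imread('pics/top0.png'); s=cv2.imread('pics/scene3.png')
a=cv2.resize(t[290:384,0:110],None,fx=4,fy=4,interpolation=cv2.INTER_CUBIC)
for z,c in ((194,(0,0,255)),(230,(0,255,0))):
  u=(proj('top',[[190.2,489.2,z]])[0]-[0,290])*4; cv2.circle(a,tuple(int(x) for x in u),4,c,1)
b=cv2.resize(s[172:219,275:322],(376,376),interpolation=cv2.INTER_CUBIC)
cv2.imwrite('pics/c6.png',np.hstack([a,b]))
print(back('scene',(297,192),63.6),back('scene',(297,192),100))
"
```

```text
[612.08169507 -41.50765951  63.6       ] [571.17346833 -59.01438559 100.        ]
```

View pics/c6.png

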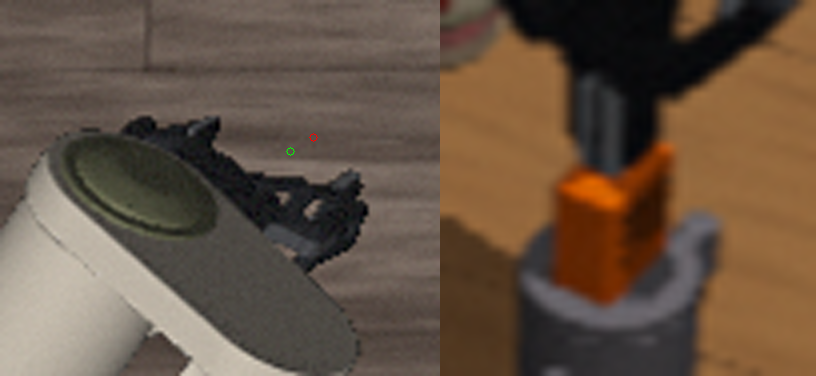

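The pictures disagree with the reported pose. The shut fingertips sit at scene pixel (297,193), on top of the orange grip at z≈100, while the reported TCP z is 64. The start image shows the same offset of about +35 mm, with xy right. I'll correct for this, open, descend in part, and measure again.

```bash
python3 -m inch '[0,-0.5,0,0,0,0, 0,-0.5,0,0,0,0, 0,-0.5,0,0,0,0, 0,-0.5,0,0,0,0, 0,-0.5,0,0,0,0, 0,-0.5,0,0,0,0, 0,-0.5,0,0,0,0, 0,-0.5,0,0,0,0]' -1; python3 -m inch '[0,0.5,0,0,0,0, 0,1.2,0,0,0,0, 0,1.9,0,0,0,0, 0,2.5,0,0,0,0, 0,3,0,0,0,0, 0,3,0,0,0,0, 0,3,0,0,0,0]'; python3 -c "
from h import *
st(); save(ctrl.capture('scene'),'scene4.png')
s=cv2.imread('pics/scene4.png')
cv2.imwrite('pics/c7.png',cv2.resize(s[160:235,260:335],(600,600),interpolation=cv2.INTER_CUBIC))
"
```

```text
time_s: 5.13
eef_pos: [573.0, -57.8, 68.5]
ee_rot: [-0.706, 0.706, -0.043, 0.043]
force: [-0.3, -0.8, 0.7]
grip_width: 1.001
time_s: 5.72
eef_pos: [572.9, -57.8, 38.3]
ee_rot: [0.706, -0.706, 0.043, -0.043]
force: [-0.6, 0.4, 0.1]
grip_width: 0.997
t 5.72 tcp [572.9 -57.8  38.3] jawaz 82.99 down [-0.001  0.    -1.   ] F [-0.6  0.4  0.1] T [-0.03  0.02 -0.01] g 0.997 j [-0.3   0.59  1.52  0.    1.03 -1.75]
```

View pics/c7.png

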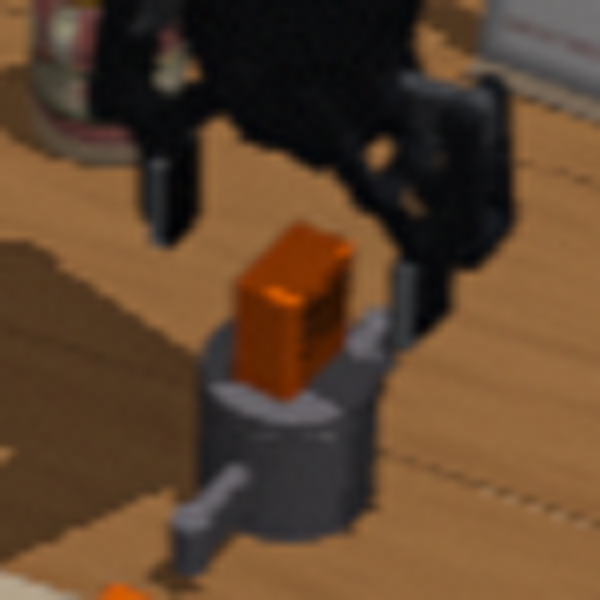

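Tips at crop (165,243) and (408,345) put the open tips at z≈87, which agrees with the offset. I go down another 7 mm and close.

```bash
python3 -m inch '[0,0.3,0,0,0,0, 0,0.7,0,0,0,0, 0,0.7,0,0,0,0, 0,0.7,0,0,0,0]'; python3 -m inch '[0,0,0,0,0,0, 0,0,0,0,0,0, 0,0,0,0,0,0, 0,0,0,0,0,0, 0,0,0,0,0,0, 0,0,0,0,0,0, 0,0,0,0,0,0, 0,0,0,0,0,0]' 1 80; python3 -c "
from h import *
st(); save(ctrl.capture('scene'),'scene5.png')
s=cv2.imread('pics/scene5.png')
cv2.imwrite('pics/c8.png',cv2.resize(s[160:235,260:335],(600,600),interpolation=cv2.INTER_CUBIC))
"
```

```text
time_s: 6.1
eef_pos: [572.9, -57.8, 31.4]
ee_rot: [0.706, -0.706, 0.043, -0.043]
force: [0.1, -0.5, 1.1]
grip_width: 1.003
time_s: 6.77
eef_pos: [573.1, -57.8, 31.7]
ee_rot: [0.706, -0.706, 0.043, -0.043]
force: [-0.5, -0.5, 0.9]
grip_width: 0.269
t 6.77 tcp [573.1 -57.8  31.7] jawaz 83.0 down [ 0.  0. -1.] F [-0.5 -0.5  0.9] T [0.16 0.   0.02] g 0.269 j [-0.3   0.59  1.53  0.    1.02 -1.75]
```

View pics/c8.png

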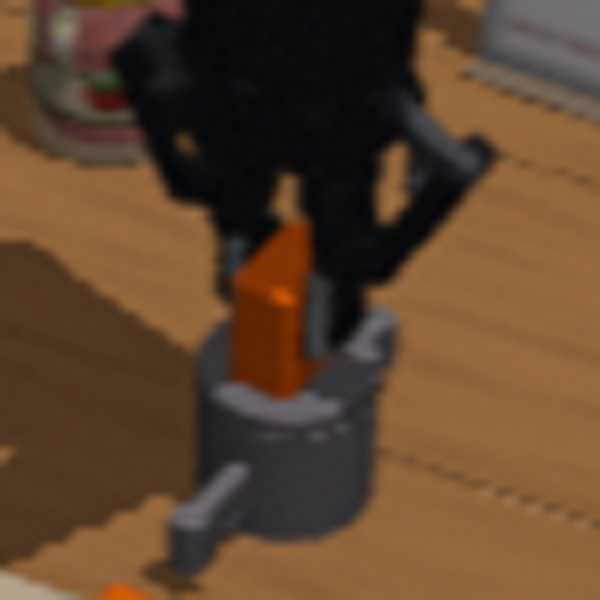

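The fingers hold the orange grip at opening 0.269 (about 24 mm), clear above the hub. Now I lift.

```bash
python3 -m inch '[0,-0.5,0,0,0,0, 0,-1.5,0,0,0,0, 0,-3,0,0,0,0, 0,-5,0,0,0,0, 0,-7.5,0,0,0,0, 0,-10,0,0,0,0, 0,-12.5,0,0,0,0, 0,-14,0,0,0,0]';python3 -c "
from h import *
goto([553.5,212.4,172],111)"
```

```text
time_s: 7.48
eef_pos: [573.6, -57.9, 175.1]
ee_rot: [-0.705, 0.706, -0.042, 0.044]
force: [-0.3, 0.0, -1.7]
grip_width: 0.267
t 7.48 tcp [573.6 -57.9 175.1] jawaz 83.0 down [ 0.003 -0.001 -1.   ] F [-0.3  0.  -1.7] T [-0.03 -0.02 -0.06] g 0.267 j [-0.3   0.44  1.37 -0.    1.33 -1.75]
shift cm [-5.29  0.28 26.59] rotvec [ 0.0015 -0.4886  0.0033]
```

```bash
python3 -m inch '[-0.2,0,1,0,-0.06,0, -0.7,0,3.5,0,-0.12,0, -1.3,0,6.5,0,-0.18,0, -1.9,0,9.5,0,-0.24,0, -2.5,0,12.5,0,-0.3,0, -3.1,0,15.5,0,-0.36,0, -3.7,0,18.5,0,-0.42,0, -4.2,0,21,0,-0.4886,0]';python3 -c "
from h import *
goto([553.5,212.4,172],111)"
```

```text
time_s: 8.15
eef_pos: [556.3, 157.7, 172.3]
ee_rot: [0.695, -0.695, -0.13, 0.13]
force: [-0.5, 0.2, -2.4]
grip_width: 0.268
t 8.15 tcp [556.3 157.7 172.3] jawaz 111.2 down [ 0.  0. -1.] F [-0.5  0.2 -2.4] T [ 0.01 -0.01 -0.01] g 0.268 j [ 0.07  0.45  1.36  0.    1.33 -1.87]
shift cm [1.71 0.03 5.2 ] rotvec [-0.0001  0.0035  0.0003]
```

```bash
python3 -m inch '[0.4,0,1.5,0,0,0, 0.9,0,3,0,0,0, 1.4,0,4.3,0,0,0, 1.6,0,4.9,0,0,0, 1.6,0,4.9,0,0,0, 1.6,0,4.9,0,0,0]';python3 -c "
from h import *
goto([553.5,212.4,152],111)
for c in ('scene','top'): save(ctrl.capture(c),c+'6.png')
s=cv2.imread('pics/scene6.png');t=cv2.imread('pics/top6.png')
u,v=205,170
cv2.imwrite('pics/c9.png',np.hstack([cv2.resize(s[v-45:v+45,u-45:u+45],(400,400),interpolation=cv2.INTER_CUBIC),cv2.resize(t[143:233,147:237],(400,400),interpolation=cv2.INTER_CUBIC)]))
"
```

```text
time_s: 8.65
eef_pos: [554.4, 206.9, 171.7]
ee_rot: [-0.695, 0.695, 0.129, -0.129]
force: [0.3, -1.1, -2.5]
grip_width: 0.266
t 8.65 tcp [554.4 206.9 171.7] jawaz 111.0 down [-0. -0. -1.] F [ 0.3 -1.1 -2.5] T [-0.02  0.06  0.01] g 0.266 j [ 0.16  0.48  1.32 -0.    1.34 -1.78]
shift cm [0.12 1.97 0.55] rotvec [ 0.0003 -0.     -0.0002]
```

View pics/c9.png

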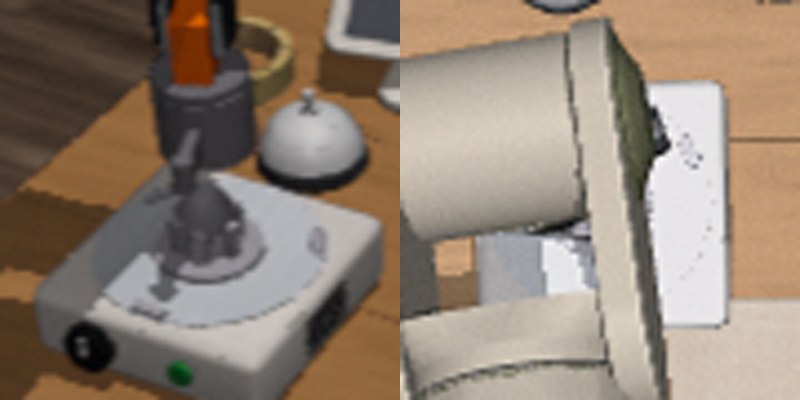

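```bash
python3 -m inch '[0.12,0,0.2,0,0,0, 0.12,0,0.55,0,0,0, 0.12,0,0.55,0,0,0, 0.12,0,0.55,0,0,0]';cat >> h.py <<'E'
def ovl(fn,c,px,py,z0,yaw,o,u,v,r,out,dv=0,ph=None):
    im=cv2.imread(fn); f=600/(2*r); b=cv2.resize(im[v-r:v+r,u-r:u+r],(600,600),interpolation=cv2.INTER_CUBIC)
    a=np.linspace(0,2*np.pi,200); circ=lambda x,y,z,r:np.c_[x+r*np.cos(a),y+r*np.sin(a),0*a+z]
    R=np.array([[np.cos(yaw),-np.sin(yaw)],[np.sin(yaw),np.cos(yaw)]])
    def rect(lx,ly,z): 
        q=np.array([(-lx,-ly),(lx,-ly),(lx,ly),(-lx,ly),(-lx,-ly)])@R.T+[px,py]; return np.c_[q,np.full(5,z)]
    L=[(circ(px,py,z0+56,31),(0,255,0)),(rect(20,12,z0+100),(255,0,255)),(rect(68,4,z0+32),(0,0,255)),(circ(px,py,z0,31),(0,255,0)),(circ(*o,61,36),(0,255,255)),(circ(*o,85,24),(255,255,0)),(circ(*o,105,9),(0,0,255))]
    if ph is not None:
        for k in range(6):
            t=np.radians(ph+60*k); L.append((np.array([[o[0]+q*np.cos(t),o[1]+q*np.sin(t),85] for q in (18,24)]),(0,0,255)))
    for P,col in L:
        q=((proj(c,P)+[0,dv]-[u-r,v-r]+.5)*f); cv2.polylines(b,[np.int32(q*16)],False,col,1,cv2.LINE_AA,4)
    cv2.imwrite(out,b)
E
python3 -c "
from h import *
s,R=st(); save(ctrl.capture('scene'),'scene7.png')
p=s['eef_pos']; ovl('pics/scene7.png','scene',p[0]-.3,p[1],p[2]-31.7,np.radians(21),(553.1,212.6),206,165,40,'pics/o7.png',1.1,21)
"
```

```text
time_s: 9.08
eef_pos: [553.4, 212.8, 171.6]
ee_rot: [-0.695, 0.695, 0.129, -0.129]
force: [0.7, 1.1, -2.6]
grip_width: 0.27
t 9.08 tcp [553.4 212.8 171.6] jawaz 111.0 down [-0. -0. -1.] F [ 0.7  1.1 -2.6] T [-0.01  0.01 -0.  ] g 0.27 j [ 0.17  0.48  1.32 -0.    1.35 -1.77]
```

View pics/o7.png

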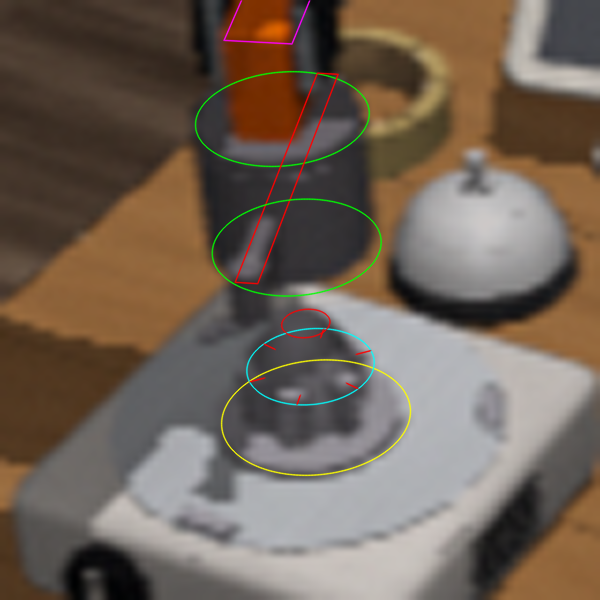

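In the overlay (held paddle's hub at crop x 200–370, shaft tooth tops at (262,380), (293,393) and (348,378)) the model fits to within about 1 px, and the tooth phase of about 21° looks right. I descend to just over the cone.

```bash
python3 -m inch '[0,0.6,0,0,0,0, 0,1.4,0,0,0,0, 0,2.2,0,0,0,0, 0,3,0,0,0,0, 0,3.6,0,0,0,0, 0,3.9,0,0,0,0, 0,3.9,0,0,0,0, 0,3.9,0,0,0,0]'
python3 -c "
from h import *
s,R=st(); save(ctrl.capture('scene'),'scene8.png')
p=s['eef_pos']; ovl('pics/scene8.png','scene',p[0]-.3,p[1],p[2]-31.7,np.radians(21),(553.1,212.6),206,165,40,'pics/o8.png',1.1,21)
"
```

```text
time_s: 9.8
eef_pos: [553.6, 212.8, 132.6]
ee_rot: [0.695, -0.695, -0.129, 0.129]
force: [-0.5, -0.0, -2.1]
grip_width: 0.272
t 9.8 tcp [553.6 212.8 132.6] jawaz 110.99 down [ 0.  0. -1.] F [-0.5 -0.  -2.1] T [-0.05 -0.02  0.01] g 0.272 j [ 0.17  0.51  1.37  0.    1.26 -1.77]
```

View pics/o8.png

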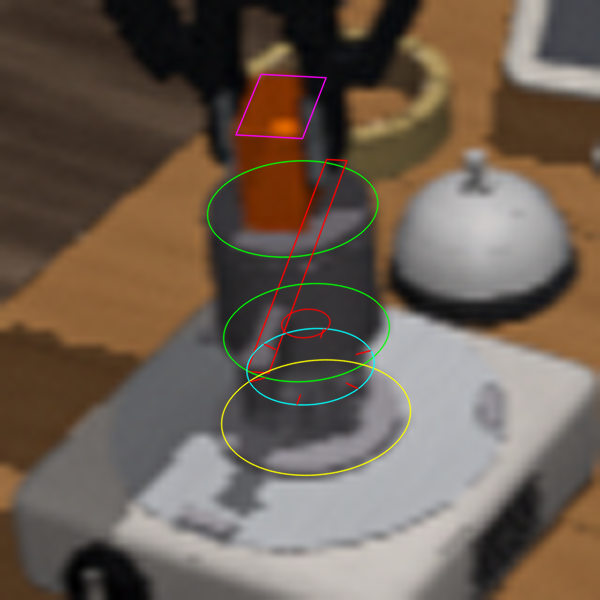

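```bash
python3 -m inch '[0,0.2,0,0,0,0, 0,0.4,0,0,0,0, 0,0.6,0,0,0,0, 0,0.6,0,0,0,0, 0,0.6,0,0,0,0]'; python3 -c "
from h import *
st()"; python3 -m inch '[0,0.1,0,0,0,0, 0,0.2,0,0,0,0, 0,0.3,0,0,0,0, 0,0.4,0,0,0,0, 0,0.4,0,0,0,0]'; python3 -c "
from h import *
st()"
```

```text
time_s: 10.27
eef_pos: [553.4, 212.8, 126.5]
ee_rot: [0.695, -0.695, -0.129, 0.129]
force: [-0.2, -0.1, -1.5]
grip_width: 0.27
t 10.27 tcp [553.4 212.8 126.5] jawaz 110.99 down [-0. -0. -1.] F [-0.2 -0.1 -1.5] T [-0.03 -0.04  0.  ] g 0.27 j [ 0.17  0.52  1.38  0.    1.25 -1.77]
time_s: 10.68
eef_pos: [553.4, 212.8, 122.3]
ee_rot: [-0.695, 0.695, 0.129, -0.129]
force: [-0.0, -0.0, -2.1]
grip_width: 0.267
t 10.68 tcp [553.4 212.8 122.3] jawaz 110.99 down [-0. -0. -1.] F [-0.  -0.  -2.1] T [-0.01  0.01 -0.03] g 0.267 j [ 0.17  0.52  1.38 -0.    1.24 -1.77]
```

```bash
for i in 1 2; do python3 -m inch '[0,0.05,0,0,0,0, 0,0.1,0,0,0,0, 0,0.1,0,0,0,0]' >/dev/null; python3 -c "
from h import *
st()"; done; python3 -m inch '[0,0.05,0,0,0,0, 0,0.1,0,0,0,0, 0,0.1,0,0,0,0]' >/dev/null; python3 -c "
from h import *
st()"
```

```text
t 10.93 tcp [553.4 212.8 121.5] jawaz 110.99 down [-0. -0. -1.] F [-0.5 -0.7 -2.5] T [ 0.01 -0.04 -0.02] g 0.269 j [ 0.17  0.52  1.38  0.    1.23 -1.77]
t 11.18 tcp [553.4 212.8 120.5] jawaz 111.0 down [-0. -0. -1.] F [-0.2  0.3 -2.7] T [ 0.03 -0.01 -0.01] g 0.268 j [ 0.17  0.52  1.39 -0.    1.23 -1.77]
t 11.43 tcp [553.3 212.9 119.5] jawaz 110.99 down [-0.  0. -1.] F [-0.2  0.4 -3. ] T [ 0.1   0.08 -0.07] g 0.268 j [ 0.17  0.52  1.39  0.    1.23 -1.77]
```

```bash
python3 -m inch '[0,0.05,0,0,0,0, 0,0.1,0,0,0,0, 0,0.1,0,0,0,0]' >/dev/null; python3 -c "
from h import *
st()"; python3 -m inch '[0,0.05,0,0,0,0, 0,0.1,0,0,0,0, 0,0.1,0,0,0,0]' >/dev/null; python3 -c "
from h import *
st()"; python3 -m inch '[0,0.05,0,0,0,0, 0,0.1,0,0,0,0, 0,0.1,0,0,0,0]' >/dev/null; python3 -c "
from h import *
st()"
```

```text
t 11.68 tcp [553.3 212.9 118.4] jawaz 110.99 down [-0.001  0.    -1.   ] F [-0.2  0.6 -1.9] T [ 0.29  0.3  -0.01] g 0.266 j [ 0.17  0.53  1.39  0.    1.23 -1.77]
t 11.93 tcp [553.3 212.9 117.5] jawaz 110.99 down [-0.  0. -1.] F [-0.7  1.6 -1.7] T [ 0.48  0.35 -0.  ] g 0.27 j [ 0.17  0.53  1.39  0.    1.23 -1.77]
t 12.18 tcp [553.4 212.9 116.5] jawaz 110.99 down [-0.  0. -1.] F [-2.2  2.8 -1.3] T [ 0.62  0.47 -0.04] g 0.268 j [ 0.17  0.53  1.39  0.    1.22 -1.77]
```

Light lateral contact on the pilot at (−2.2, +2.8) N. I shift about 0.6 mm with it, toward −x and +y.

```bash
python3 -m inch '[-0.03,0,0.06,0,0,0, -0.03,0,0.06,0,0,0, -0.03,0,0.06,0,0,0, -0.03,0,0.06,0,0,0]' >/dev/null; python3 -c "
from h import *
st()"; python3 -m inch '[0,0.05,0,0,0,0, 0,0.1,0,0,0,0, 0,0.1,0,0,0,0]' >/dev/null; python3 -c "
from h import *
st()"
```

```text
t 12.52 tcp [553.1 213.1 116.6] jawaz 110.99 down [ 0. -0. -1.] F [-1.2 -0.1 -2.2] T [ 0.16  0.08 -0.03] g 0.27 j [ 0.17  0.53  1.39 -0.    1.22 -1.77]
t 12.77 tcp [553.  213.1 115.5] jawaz 110.99 down [ 0. -0. -1.] F [ 0.6  1.6 -2.9] T [ 0.11 -0.01 -0.  ] g 0.267 j [ 0.17  0.53  1.39 -0.    1.22 -1.77]
```

```bash
for i in 1 2 3; do :; done; python3 -m inch '[0,0.05,0,0,0,0, 0,0.1,0,0,0,0, 0,0.1,0,0,0,0]' >/dev/null; python3 -c "
from h import *
st()"; python3 -m inch '[0,0.05,0,0,0,0, 0,0.1,0,0,0,0, 0,0.1,0,0,0,0]' >/dev/null; python3 -c "
from h import *
st()"
```

```text
t 13.02 tcp [553.  213.2 114.5] jawaz 110.99 down [-0. -0. -1.] F [-0.1  0.2 -2.6] T [ 0.08  0.05 -0.09] g 0.268 j [ 0.17  0.53  1.39 -0.    1.22 -1.77]
t 13.27 tcp [553.  213.2 113.5] jawaz 110.99 down [-0. -0. -1.] F [ 0.2  0.5 -2.1] T [ 0.01 -0.02  0.02] g 0.269 j [ 0.17  0.53  1.4  -0.    1.22 -1.77]
```

```bash
python3 -m inch '[0,0.05,0,0,0,0, 0,0.05,0,0,0,0, 0,0.05,0,0,0,0]' >/dev/null; python3 -c "
from h import *
st()"
```

```text
t 13.52 tcp [552.9 213.2 113. ] jawaz 110.99 down [-0. -0. -1.] F [-0.5  1.  -2.9] T [ 0.07  0.09 -0.02] g 0.269 j [ 0.17  0.53  1.4   0.    1.22 -1.77]
```

```bash
python3 -m inch '[0,0.05,0,0,0,0, 0,0.05,0,0,0,0, 0,0.05,0,0,0,0]' >/dev/null; python3 -c "
from h import *
st()"; python3 -m inch '[0,0.05,0,0,0,0, 0,0.05,0,0,0,0, 0,0.05,0,0,0,0]' >/dev/null; python3 -c "
from h import *
st()"
```

```text
t 13.77 tcp [552.9 213.3 112.5] jawaz 110.99 down [-0.  0. -1.] F [ 0.1  0.8 -2. ] T [ 0.12  0.08 -0.02] g 0.263 j [ 0.17  0.53  1.4   0.    1.21 -1.77]
t 14.02 tcp [552.9 213.3 112. ] jawaz 110.99 down [-0.  0. -1.] F [-0.7 -0.1 -2.2] T [0.14 0.12 0.04] g 0.271 j [ 0.17  0.53  1.4   0.    1.21 -1.77]
```

```bash
python3 -m inch '[0,0.05,0,0,0,0, 0,0.05,0,0,0,0, 0,0.05,0,0,0,0]' >/dev/null; python3 -c "
from h import *
st()"
```

```text
t 14.27 tcp [552.9 213.3 111.6] jawaz 110.99 down [-0.  0. -1.] F [-0.8  1.4 -2.1] T [0.16 0.19 0.12] g 0.265 j [ 0.17  0.53  1.4   0.    1.21 -1.77]
```

```bash
python3 -m inch '[0,0.05,0,0,0,0, 0,0.1,0,0,0,0, 0,0.1,0,0,0,0]' >/dev/null; python3 -c "
from h import *
st()"; python3 -m inch '[0,0.05,0,0,0,0, 0,0.1,0,0,0,0, 0,0.1,0,0,0,0]' >/dev/null; python3 -c "
from h import *
st()"
```

```text
t 14.52 tcp [552.9 213.3 110.5] jawaz 111.0 down [-0.  0. -1.] F [-0.3  0.7 -1.8] T [0.16 0.22 0.07] g 0.268 j [ 0.17  0.53  1.4   0.    1.21 -1.77]
t 14.77 tcp [552.9 213.3 109.5] jawaz 111.0 down [-0.  0. -1.] F [-0.9  0.3 -1.2] T [ 0.23  0.29 -0.02] g 0.271 j [ 0.17  0.53  1.4   0.    1.21 -1.77]
```

```bash
python3 -m inch '[0,0.1,0,0,0,0, 0,0.2,0,0,0,0, 0,0.2,0,0,0,0]' >/dev/null; python3 -c "
from h import *
st()"; python3 -m inch '[0,0.1,0,0,0,0, 0,0.2,0,0,0,0, 0,0.2,0,0,0,0]' >/dev/null; python3 -c "
from h import *
st()"
```

```text
t 15.02 tcp [552.9 213.3 107.3] jawaz 110.99 down [-0.  0. -1.] F [-2.   1.4 -2.7] T [0.34 0.29 0.09] g 0.266 j [ 0.17  0.54  1.4   0.    1.2  -1.77]
t 15.27 tcp [552.8 213.2 105.3] jawaz 110.99 down [-0. -0. -1.] F [-1.8  1.6 -3.4] T [0.4  0.41 0.09] g 0.265 j [ 0.17  0.54  1.4   0.    1.2  -1.77]
```

The paddle went 8 mm past the end-on-end height without resistance, so it appears meshed. I rock gently to confirm and to centre it in its play.

```bash
python3 -m inch '[-0.02,0,0.03,0,-0.02,0, -0.02,0,0.03,0,-0.04,0, -0.02,0,0.03,0,-0.04,0]' >/dev/null; python3 -c "
from h import *
st()"; python3 -m inch '[0,0,0,0,0.02,0, 0,0,0,0,0.05,0, 0,0,0,0,0.08,0, 0,0,0,0,0.08,0]' >/dev/null; python3 -c "
from h import *
st()"
```

```text
t 15.52 tcp [553.  213.3 105.7] jawaz 113.38 down [ 0.001 -0.    -1.   ] F [-0.1 -0.5 -3.1] T [ 0.07 -0.    0.07] g 0.274 j [ 0.17  0.54  1.4  -0.    1.2  -1.81]
t 15.85 tcp [552.6 213.5 105.6] jawaz 108.62 down [-0. -0. -1.] F [-0.5  1.3 -2.9] T [0.18 0.24 0.27] g 0.267 j [ 0.17  0.54  1.4   0.    1.2  -1.72]
```

```bash
python3 -m inch '[0,0,0,0,-0.04,0, 0,0,0,0,-0.07,0, 0,0,0,0,-0.07,0, 0,0.2,0,0,-0.07,0, 0,0.3,0,0,-0.07,0, 0,0.3,0,0,-0.07,0]' >/dev/null; python3 -c "
from h import *
st()"; python3 -m inch '[0,0.1,0,0,0,0, 0,0.2,0,0,0,0, 0,0.3,0,0,0,0, 0,0.3,0,0,0,0]' >/dev/null; python3 -c "
from h import *
st()"
```

```text
t 16.35 tcp [552.5 213.4 102.2] jawaz 112.68 down [-0.001 -0.    -1.   ] F [ 0.4 -0.5 -1.6] T [-0.03  0.    0.02] g 0.27 j [ 0.17  0.54  1.41 -0.    1.19 -1.8 ]
t 16.68 tcp [552.6 213.4  99.3] jawaz 112.7 down [-0. -0. -1.] F [ 0.7 -0.1 -3.2] T [-0.    0.04  0.01] g 0.267 j [ 0.17  0.54  1.41 -0.    1.19 -1.8 ]
```

```bash
python3 -m inch '[0,0.1,0,0,0,0, 0,0.2,0,0,0,0, 0,0.3,0,0,0,0, 0,0.4,0,0,0,0, 0,0.4,0,0,0,0]' >/dev/null; python3 -c "
from h import *
st()"; python3 -m inch '[0,0.1,0,0,0,0, 0,0.1,0,0,0,0, 0,0.1,0,0,0,0]' >/dev/null; python3 -c "
from h import *
st()"
```

```text
t 17.1 tcp [552.6 213.4  95.3] jawaz 112.71 down [-0. -0. -1.] F [-0.4  0.5 -3.2] T [-0.03  0.02 -0.03] g 0.267 j [ 0.17  0.55  1.42 -0.    1.18 -1.8 ]
t 17.35 tcp [552.7 213.5  94.6] jawaz 112.71 down [-0. -0. -1.] F [ 0.8  0.2 -2. ] T [ 0.02  0.02 -0.04] g 0.272 j [ 0.17  0.55  1.42 -0.    1.18 -1.8 ]
```

```bash
python3 -m inch '[0,0.05,0,0,0,0, 0,0.05,0,0,0,0, 0,0.05,0,0,0,0]' >/dev/null; python3 -c "
from h import *
st()"
```

```text
t 17.6 tcp [552.7 213.5  94.1] jawaz 112.71 down [-0.  0. -1.] F [-0.3 -0.9 -1.8] T [0.04 0.02 0.06] g 0.269 j [ 0.17  0.55  1.42  0.    1.17 -1.8 ]
```

Free sliding. I feel for the seat in half-millimetre steps.

```bash
python3 -m inch '[0,0.05,0,0,0,0, 0,0.05,0,0,0,0, 0,0.05,0,0,0,0]' >/dev/null; python3 -c "
from h import *
st()";python3 -m inch '[0,0.05,0,0,0,0, 0,0.05,0,0,0,0, 0,0.05,0,0,0,0]' >/dev/null; python3 -c "
from h import *
st()"
```

```text
t 17.85 tcp [552.7 213.4  93.6] jawaz 112.71 down [-0. -0. -1.] F [ 1.1 -1.  -2.4] T [-0.03 -0.04 -0.  ] g 0.267 j [ 0.17  0.55  1.42  0.    1.17 -1.8 ]
t 18.1 tcp [552.7 213.5  93.1] jawaz 112.71 down [-0. -0. -1.] F [-0.5  0.1 -2.4] T [-0.06  0.01  0.01] g 0.269 j [ 0.17  0.55  1.42 -0.    1.17 -1.8 ]
```

```bash
python3 -m inch '[0,0.05,0,0,0,0, 0,0.05,0,0,0,0, 0,0.05,0,0,0,0]' >/dev/null; python3 -c "
from h import *
st()"
```

```text
t 18.35 tcp [552.8 213.4  92.8] jawaz 112.71 down [ 0.  0. -1.] F [ 0.3  0.1 -0.8] T [-0.    0.01 -0.02] g 0.265 j [ 0.17  0.55  1.42 -0.    1.17 -1.8 ]
```

```bash
python3 -m inch '[0,0.05,0,0,0,0, 0,0.05,0,0,0,0, 0,0.05,0,0,0,0]' >/dev/null; python3 -c "
from h import *
st()"
```

```text
t 18.6 tcp [553.  213.5  92.7] jawaz 112.71 down [ 0.001  0.    -1.   ] F [-1.  -0.4  5.1] T [-0.03  0.4   0.07] g 0.269 j [ 0.17  0.55  1.42 -0.    1.17 -1.8 ]
```

Seat contact at tcp z 92.7, as predicted (31.7 + 61), with a 7 N push. I check with a picture before letting go.

```bash
python3 -c "
from h import *
s,R=st(); save(ctrl.capture('scene'),'scene9.png')
ovl('pics/scene9.png','scene',552.8,213,61,np.radians(22.7),(553.1,212.6),206,175,40,'pics/o9.png',1.1)
"
```

```text
t 18.6 tcp [553.  213.5  92.7] jawaz 112.71 down [ 0.001  0.    -1.   ] F [-1.  -0.4  5.1] T [-0.03  0.4   0.07] g 0.269 j [ 0.17  0.55  1.42 -0.    1.17 -1.8 ]
```

View pics/o9.png

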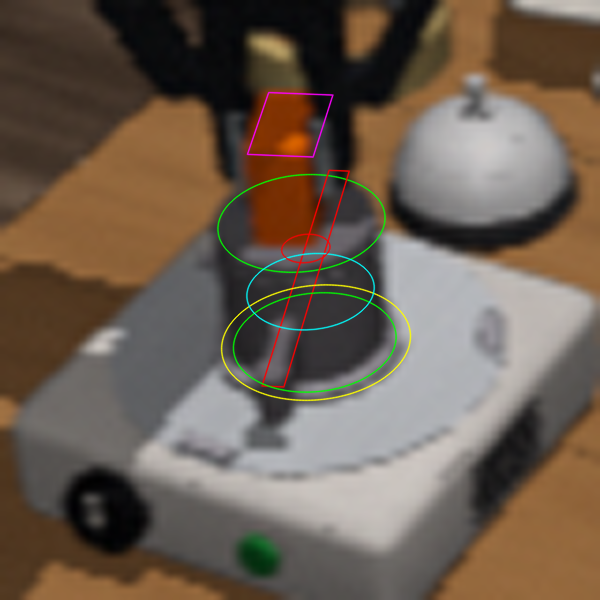

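The picture shows the hub's lower rim resting inside the boss ring at about (310,385). It is home, so I release.

```bash
python3 -m inch '[0,-0.05,0,0,0,0, 0,-0.05,0,0,0,0, 0,-0.05,0,0,0,0, 0,-0.05,0,0,0,0, 0,-0.05,0,0,0,0, 0,-0.05,0,0,0,0, 0,-0.05,0,0,0,0, 0,-0.05,0,0,0,0]' -1; python3 -m inch '[0,-0.5,0,0,0,0, 0,-1.5,0,0,0,0, 0,-2.5,0,0,0,0, 0,-4,0,0,0,0, 0,-6,0,0,0,0, 0,-8,0,0,0,0, 0,-10,0,0,0,0, 0,-12,0,0,0,0]'; python3 -c "
from h import *
st()
print(proj('top',[[553,213,300]]))"
```

```text
time_s: 19.32
eef_pos: [552.7, 213.5, 92.6]
ee_rot: [0.693, -0.693, -0.139, 0.139]
force: [-0.3, 1.5, 0.1]
grip_width: 1.002
time_s: 19.98
eef_pos: [552.7, 213.5, 215.0]
ee_rot: [-0.693, 0.693, 0.14, -0.139]
force: [-0.2, -0.3, -0.0]
grip_width: 1.0
t 19.98 tcp [552.7 213.5 215. ] jawaz 112.71 down [ 0.002  0.    -1.   ] F [-0.2 -0.3 -0. ] T [0.02 0.03 0.01] g 1.0 j [ 0.17  0.45  1.25 -0.    1.44 -1.8 ]
[[178.35902119 181.58395993]]
```

```bash
python3 -m inch '[-0.5,0,-1,0,0,0, -1.5,0,-4,0,0,0, -3,0,-7.5,0,0,0, -4.5,0,-11,0,0,0, -6,0,-14.5,0,0,0, -7.5,0,-18,0,0,0, -9,0,-21,0,0,0, -9.6,0,-23,0,0,0]'>/dev/null; python3 -m inch '[-1.5,0,-3,0,0,0, -2.5,0,-6,0,0,0, -2.5,0,-6,0,0,0, -2.5,0,-6,0,0,0]'; python3 -c "
from h import *
st()
for c in ('scene','top'): save(ctrl.capture(c),c+'10.png')
t=cv2.imread('pics/top10.png')
ovl('pics/top10.png','top',552.9,213,61,np.radians(22.7),(553.1,212.6),190,186,32,'pics/o10.png')
s=cv2.imread('pics/scene10.png')
b=np.hstack([cv2.resize(cv2.imread('pics/o10.png'),(400,400)),cv2.resize(s[135:215,166:246],(400,400),interpolation=cv2.INTER_CUBIC)])
cv2.imwrite('pics/c10.png',b)
"
```

```text
time_s: 20.98
eef_pos: [552.7, -102.2, 212.6]
ee_rot: [0.693, -0.693, -0.138, 0.138]
force: [-0.7, 1.1, 0.0]
grip_width: 1.003
t 20.98 tcp [ 552.7 -102.2  212.6] jawaz 112.56 down [-0.  0. -1.] F [-0.7  1.1  0. ] T [ 0.03  0.02 -0.03] g 1.003 j [-0.39  0.38  1.35  0.    1.41 -2.36]
```

View pics/c10.png

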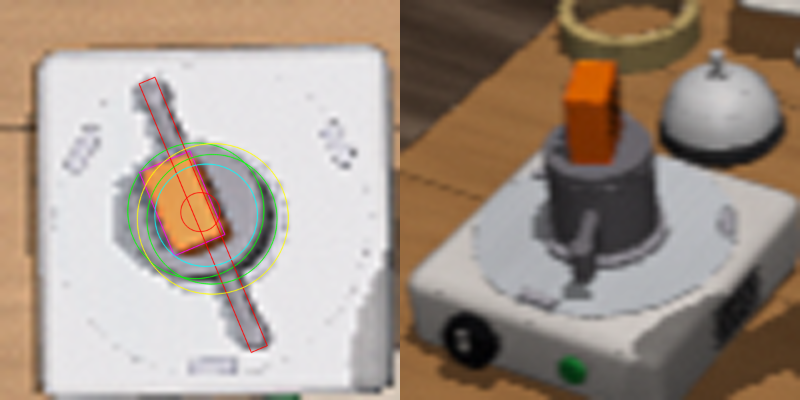

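View pics/top10.png

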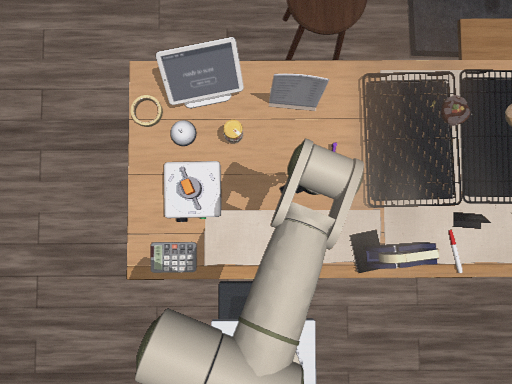

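The paddle stands upright on the boss at (188,187), matching the home-height model. The jar (233,131), bell (183,132) and calculator (173,257) are where they were, and the gripper is empty and clear. I hand in.

```bash
python3 -c "
from h import *
print(ctrl.finish_job())"
```

```text
the job is handed in; nothing more can be done
None
```

The grey paddle with the orange grip is fitted fully home on the kneader's shaft and released, and the job is handed in at about 21 s of the 66 s allowed.

- **Fitting:** I turned the paddle to the tooth angle seen in the pictures (about 21°) and lowered it in small steps. It meshed without an end-on-end stop, so it needed no rocking to find the mesh. I rocked it by about ±2.5° once it was 8 mm past the end-on-end height, to confirm the mesh and centre it. It then slid down freely.
- **Forces:** Readings between moves stayed at a few newtons on the way down, with about 7 N of push on the seat.
- **Last checks:** Seat contact came at a reported TCP height of 92.7 mm, as predicted from the grasp height plus the 61 mm boss. The final pictures show the paddle upright on the boss and in line with the home model. The jar, bell and calculator are at the same pixels as at the start. The gripper was open, well clear, and reading no force.
- **What disagreed:** The fingertips really sit about 36 mm higher than the reported TCP. Because of that, my first close shut on nothing, just above the grip and with no force felt. I measured the offset from the pictures, corrected for it and grasped again.

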